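Turn the green-tabbed leaf of the stock binder

TASK

The stock binder lies open on the counter: hook a fingertip under the green tab on its right-hand side and turn that one leaf over the rings, so that it ends lying flat on the left-hand leaves. Only push the leaf with the fingers, never grip it. Leave the blue-tabbed leaf beneath it lying where it is, and do not shift or lift the binder or disturb the tubes, the carton and the bin around it.

Things in the scene. Friction and masses are not known exactly. Their poses are not given: they have to be found in the camera images.
- binder: A5 two-ring binder, navy covers 4 mm thick, 1.7 kg, loose on the counter, lying open and flat: 225 mm along its spine (x), 388 mm across (y). Origin: on the counter under the middle of the spine. x runs along the spine away from the robot, y to the left-hand leaves, z up. On each side lies a stack of rigid grey 3 mm plastic boards 206 mm long in x; their outer edges step inwards towards the bottom.
- ring_mid (a point): the point midway between the centres of the two steel rings, 33.5 mm above the binder's origin. The binder's x direction through it is the hinge line of every leaf. The rings, 60 mm in diameter, stand 70 mm either side of it along x; their tops are 66 mm above the counter.
- green_leaf (a joint): turn of the green-tabbed leaf, the topmost right-hand board (grey plastic with a white card inlaid, 3 mm thick, mid-plane at hinge height, 22 to 172 mm from the hinge line, about 90 g). Rad: 0 = flat on the right-hand stack (start), 1.57 = upright, 3.14 = flat on the left-hand stack. It swings with a little drag (about 0.5 N lifts it at the tab); once past upright it falls over by its own weight.
- green_tab (a point): middle of the outer edge of the green tab, at half its thickness; it moves with the leaf, 188 mm from the hinge line. The tab, 46 mm long in x and 3 mm thick, sticks out 16 mm from the middle of the leaf's outer edge. At the start it is at x = 0, y = -188, z = 33.5 mm of the binder; beneath it 28 mm is free down to the cover, which ends 6 mm beyond the tab.
- next_leaf (a joint): turn of the leaf just beneath the green-tabbed one, rad: 0 = flat on the right-hand stack, where it must stay. The same board, 3.5 mm lower, on the same hinge line; its blue tab is 70 mm farther along the binder's +x, so it does not lie under the green tab.
- blue_tab (a point): middle of the outer edge of the next leaf's blue tab (46 mm long, 16 mm out): x = 70, y = -188, z = 30 mm of the binder at the start.
- tube_green: clear storage tube with white cap, green band and a bone screw inside, standing upright beyond the binder's far edge, 30 mm across, 95 mm tall, 60 g. Origin: centre of its underside, z up.
- tube_red: the same kind of tube with grey cap and red band, 30 mm across, 95 mm tall, standing beyond the binder's far edge. Origin: centre of its underside, z up.
- carton: small white carton with a purple band, 45 x 70 mm, 85 mm tall, 120 g, standing beyond the binder's far edge. Origin: centre of its underside, z up.
- blue_bin: open blue picking bin with three white tubes fixed in it, 150 x 100 mm, 75 mm tall, 350 g, standing to the left of the binder. Origin: centre of its underside, z up.

How it is judged (in metres and radians):
On the way:
1. the green-tabbed leaf is swung up from the right-hand stack, pushed by the fingers (value of joint green_leaf between 0.4 and 1.7 rad and contact force between the fingers and green_leaf above 0.05 N), for 0.05 s.
At the end, for the whole second after the job is handed in: The green-tabbed leaf lies flat on the left-hand stack (joint above 3.08 rad) at rest; the blue-tabbed leaf lies on the right (below 0.06 rad); the binder lies flat within 30 mm of its start; tubes, carton and bin stand upright within 30 mm of theirs (value of joint green_leaf above 3.08 rad and velocity of joint green_leaf between -0.05 and 0.05 rad/s and value of joint next_leaf below 0.06 rad and distance of each of binder, tube_green, tube_red, carton, blue_bin from where it was at the start of the episode below 0.03 m and angle between binder's own z axis and vertical below 0.05 rad and angle between each of tube_green, tube_red, carton, blue_bin's own z axis and vertical below 0.2 rad); the robot touches nothing.
It fails at once if the leaf is gripped or forced while it is being turned (more than 10 N from the fingers) (value of joint green_leaf between 0.25 and 2.9 rad and contact force between the fingers and green_leaf above 10 N).
It fails at once if the leaf is pushed with the arm or the gripper's body instead of the fingers (contact force between the arm and green_leaf above 1 N).
It fails at once if the blue-tabbed leaf beneath is turned up too (value of joint next_leaf above 0.35 rad).
It fails at once if the binder is shifted by more than 30 mm, tipped or lifted (distance of binder from where it was at the start of the episode above 0.03 m or angle between binder's own z axis and vertical above 0.12 rad or height (world z) of binder above 0.012 m).
It fails at once if a tube, the carton or the bin is lifted, knocked over or moved by more than 30 mm (distance of any of tube_green, tube_red, carton, blue_bin from where it was at the start of the episode above 0.03 m or angle between any of tube_green, tube_red, carton, blue_bin's own z axis and vertical above 0.5 rad).
It also fails if it takes over 40 s, if anything falls off the work surface, if the arm or the gripper's body presses on something with over 40 N, if the wrist force passes 120 N, or if a joint passes its speed limit or range.

ROBOT

A 6-joint arm with a two-finger parallel gripper is mounted at the origin on the work surface. World frame = base frame: x ahead of the robot, y to its left, z up, the work surface at z = 0. Lengths are in m, angles in degrees, forces in N, time in s.
With the tool pointing down it reaches from about 0.425 to 0.925 m from the base axis. Payload 12.5 kg.
Tool frame: the origin (TCP) lies at the very end of the fingers, on their centre line; the grasp point (between the pads) lies 19 mm behind it; x points along the fingers, y is the direction in which the jaws open and shut, and the axes are right-handed (so a half turn about x gives the same grasp; the last joint's range is limited). The gripper opens to 85 mm and grips with 20 to 120 N. Pads are 22 mm wide; open, the fingers measure 114 mm over their backs; the gripper's body (76 mm by 85 mm) begins 54 mm behind the grasp point. The pads swing forward as they close: fully open they stand 13 mm farther back than shut.
Start: joints at [61.444, 28.126, 89.318, -0, 62.55, -6.05], TCP at [0.239, 0.577, 0.231] pointing down, gripper open.
Joint ranges: [-177.58, 177.58], [-47.91, 125.51], [2.72, 160], [-65.01, 245.01], [3.68, 167.84], [-153.87, 153.87]. Speed limits (degrees/s): [127.2, 127.2, 159.86, 180, 180, 180].

INTERFACE

Orientations are given as a 3x3 rotation matrix whose columns are the frame's x, y, z axes.
In Python, from rig import * gives the robot as it stands.
- The arm moves only by the tool play_rows, never from a script. Its argument "deltas" is a list that holds one entry, the list of rows, each a list of 4 numbers: the shift along the tool's x, y, z in m, then the turn about the tool's x in rad. In form: [[[tx, ty, tz, twist], ...]]. A call has exactly 10 rows; each row is the pose to reach, as a shift and turn from the pose measured when the call began, along the tool's axes at that moment; what a row does not reach only later rows make up. A row lasts 1/10 s, in which the tool goes at most 50 mm and 8.59 degrees, less where a joint would pass 70% of its speed; a pose out of reach is approached as far as the arm can. A call with a gripper value outside its range is refused whole. "fingers" is the opening in per cent of the stroke, from 0 (shut) to 100 (fully open), set as the call begins (left out, the last holds). The fingers move at their own pace and stop on an object; "force" is the grip in N (left out, the last holds). Time passes only in rows, so rows that repeat a pose let the fingers close, or fill a call up. It gives the time, the measured TCP pose, the force and the opening at its end, in the units of the state.
- get_obs(): the state, without advancing time (a new reading comes with each control period).
- camera(name): name is "scene" or "side" or "wrist"; returns a dict with "img" (480x640x3 uint8, red, green, blue), "mtx" (3x3 intrinsics, pixels), "cam_to_world" (4x4, takes a point from camera to world coordinates); the wrist camera has in their place "mount" (4x4, takes a point from camera to tool coordinates, whose origin is the TCP and whose axes are the tool frame's). Camera axes: x right, y down, z forward; pixel columns grow to the right and rows downward; lengths in m; the calibration is good to about 2 mm. A picture is of the moment at which its call begins: read the wrist's pose just before it. There is no depth.
- hand_in(): hands the job in, once; it reports no verdict.
The state is a dict: "t": time; "joints": joint angles; "qd": joint speeds; "effort": joint torques, N m; "tool_pos": TCP position; "tcp_rot": TCP orientation; "contact_force": force on the tool from outside, world axes, zero at the start; "torque": the same for the moment, N m; "finger_gap": finger opening in m.
Only numpy, scipy, OpenCV 4.12 (cv2) and the standard library are available. Lean on these libraries where they do the work, as an engineer would, in place of code of your own. Each camera call takes 0.05 s, during which the arm holds its last target.

## Working session

There is one attempt and no reset: what is moved stays moved. The work goes in short steps, Python scripts to look and compute and a tool call to move; the robot and the scene stay as the last step left them, time stands still between calls to the robot, and variables do not carry over. Pictures are saved under pics/ and viewed, and the job is handed in when it is done.

Besides the shell and the picture viewer there is one more tool, called after ">>>" as name(argument=value, ...) on one line, values as JSON. play_rows: Moves the arm, as the interface text tells. Its arguments: {"type":"object","properties":{"deltas":{"type":"array","items":{"type":"array","items":{"type":"array","items":{"type":"number"}}}},"fingers":{"type":"number"},"force":{"type":"number"}},"required":["deltas"]}

```bash
mkdir -p pics; ls; python3 - <<'E'
from rig import *
import cv2
o=get_obs(); print(o)
for n in ["scene","side","wrist"]:
    c=camera(n); cv2.imwrite(f"pics/{n}0.png",c["img"][:,:,::-1]); print(n,c["mtx"].tolist(),(c.get("cam_to_world") if "cam_to_world" in c else c["mount"]).round(4).tolist())
E
```

```text
pics
{'t': 0.0, 'joints': array([ 6.14437916e+01,  2.81639372e+01,  8.93513352e+01, -1.82862582e-04,
        6.25489897e+01, -6.04977744e+00]), 'qd': array([ 0.00400588, -0.01418336,  0.05244502,  0.01054336, -0.06237822,
       -0.02694409]), 'effort': array([ 9.73513961e-04, -6.18444872e+01, -2.61587387e+01, -4.25180735e-05,
        4.12409980e-03,  2.79969191e-05]), 'tool_pos': array([0.23910229, 0.57720189, 0.23072275]), 'tcp_rot': array([[-5.33653104e-04,  3.82785469e-01,  9.23837107e-01],
       [-9.86496363e-04,  9.23836587e-01, -3.82785824e-01],
       [-9.99999371e-01, -1.11563679e-03, -1.15391789e-04]]), 'contact_force': array([ 0.42031723,  0.48301619, -0.98830609]), 'torque': array([0.02057977, 0.02563644, 0.00639836]), 'finger_gap': 0.08497419470130052}
scene [[445.04023691010406, 0.0, 321.40853905229386], [0.0, 445.04023691010406, 232.1365262590529], [0.0, 0.0, 1.0]] [[0.1199, 0.8673, -0.4832, 1.0373], [0.9927, -0.1113, 0.0467, 0.0569], [-0.0133, -0.4853, -0.8743, 0.7887], [0.0, 0.0, 0.0, 1.0]]
side [[469.6030578100174, 0.0, 322.56745348175116], [0.0, 469.6030578100174, 237.85819269354377], [0.0, 0.0, 1.0]] [[-0.9299, -0.1784, 0.3217, 0.3448], [-0.3673, 0.499, -0.7849, 0.7584], [-0.0205, -0.848, -0.5296, 0.5065], [0.0, 0.0, 0.0, 1.0]]
wrist [[417.64799004655083, 0.0, 314.21508736752537], [0.0, 417.64799004655083, 239.2808222533706], [0.0, 0.0, 1.0]] [[0.0005, -0.298, 0.9546, -0.1428], [1.0, -0.0011, -0.0008, -0.0001], [0.0013, 0.9546, 0.298, -0.0765], [0.0, 0.0, 0.0, 1.0]]
```

View pics/scene0.png

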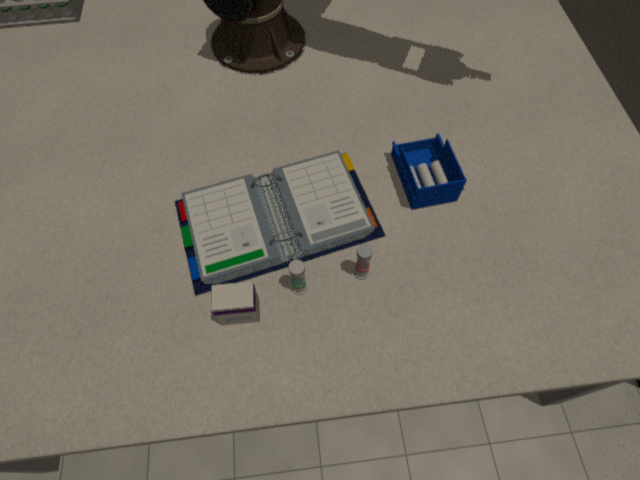

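View pics/side0.png

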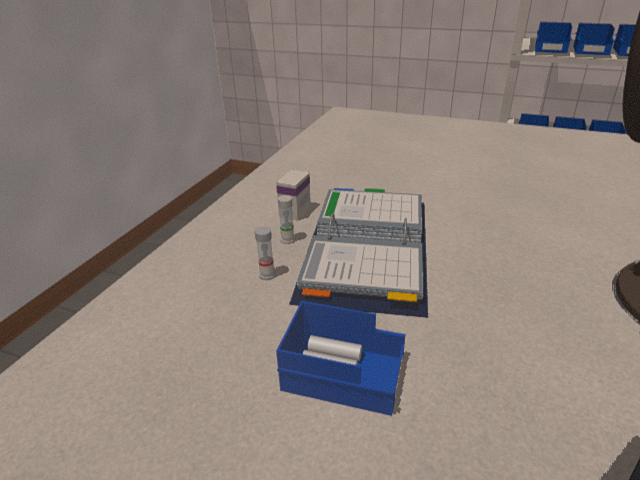

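View pics/wrist0.png

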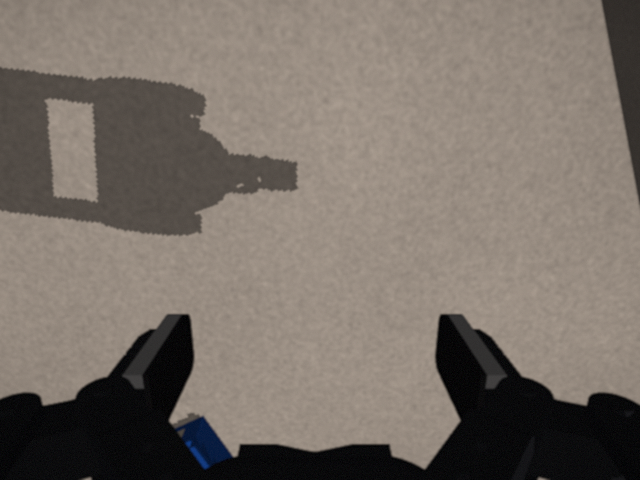

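The scene view shows the binder open. The green tab is near (186,236), red is at (182,210) and blue at (194,268). The tubes are at (298,277) and (363,263), the carton at (234,300) and the bin at (428,172). I'll measure these next.

```bash
cat > h.py <<'E'
from rig import *
import cv2, numpy as np
def ray(c,u,v,z):
    d=c["cam_to_world"][:3,:3]@np.linalg.solve(c["mtx"],[u,v,1.]); p=c["cam_to_world"][:3,3]
    return p+d*(z-p[2])/d[2]
def proj(c,P):
    T=np.linalg.inv(c["cam_to_world"]); q=T[:3,:3]@np.array(P)+T[:3,3]; q=c["mtx"]@q; return q[:2]/q[2]
E
python3 - <<'E'
from h import *
c=camera("scene"); im=c["img"]; hsv=cv2.cvtColor(im,cv2.COLOR_RGB2HSV)
def blobs(lo,hi,z,name):
    m=cv2.inRange(hsv,lo,hi); n,l,s,ce=cv2.connectedComponentsWithStats(m)
    for i in range(1,n):
        if s[i,4]>25:
            ct=max(cv2.findContours((l==i).astype(np.uint8),0,2)[0],key=cv2.contourArea)
            r=cv2.boxPoints(cv2.minAreaRect(ct)); 
            print(name,s[i].tolist(),ce[i].round(1),ray(c,*ce[i],z).round(4),[ray(c,*q,z)[:2].round(4).tolist() for q in r])
blobs((50,120,50),(75,255,255),.035,"green")
blobs((0,180,120),(5,255,255),.03,"red")
blobs((22,180,120),(32,255,255),.03,"yellow")
blobs((6,180,120),(18,255,255),.03,"orange")
blobs((104,180,100),(115,255,255),.0315,"blue")
blobs((108,120,20),(125,255,95),.004,"navy")
cv2.imwrite("pics/crop.png",cv2.resize(im[140:330,160:400],(800,633)[:2],interpolation=cv2.INTER_CUBIC)[:600,:,::-1])
s=camera("side"); cv2.imwrite("pics/crops.png",cv2.resize(s["img"][160:320,260:460],(750,600),interpolation=cv2.INTER_CUBIC)[:,:,::-1])
E
```

```text
green [181, 225, 12, 23, 179] [186.5 235.7] [ 0.5954 -0.163   0.035 ] [[0.573, -0.177], [0.5703, -0.1606], [0.6173, -0.1497], [0.6199, -0.1657]]
green [205, 249, 59, 24, 423] [234.  260.7] [ 0.6606 -0.0728  0.035 ] [[0.6648, -0.1279], [0.6415, -0.0205], [0.6563, -0.0174], [0.6792, -0.124]]
yellow [342, 153, 12, 17, 101] [347.3 161.4] [0.4534 0.173  0.03  ] [[0.4331, 0.1622], [0.4281, 0.1743], [0.4731, 0.1835], [0.4779, 0.1717]]
orange [367, 208, 10, 18, 46] [371.2 216.8] [0.5959 0.1995 0.03  ] [[0.5767, 0.1925], [0.5748, 0.1968], [0.6153, 0.2066], [0.6171, 0.2023]]
blue [393, 143, 6, 12, 27] [395.7 148.3] [0.433  0.2821 0.0315] [[0.418, 0.2783], [0.4161, 0.2836], [0.4479, 0.287], [0.4497, 0.2817]]
blue [404, 149, 28, 20, 344] [418.1 156.9] [0.4624 0.3247 0.0315] [[0.4467, 0.2971], [0.4391, 0.3547], [0.4854, 0.3514], [0.4924, 0.2952]]
blue [188, 257, 12, 22, 153] [193.4 267.7] [ 0.6639 -0.1494  0.0315] [[0.6435, -0.1615], [0.6414, -0.1478], [0.6836, -0.138], [0.6856, -0.1513]]
navy [391, 136, 75, 73, 1771] [429.  173.3] [0.4885 0.3477 0.004 ] [[0.4043, 0.2748], [0.3616, 0.4166], [0.55
[... 445 characters left out ...]
320, 240, 43, 15, 97] [340.2 246.9] [0.6415 0.1318 0.004 ] [[0.647, 0.0894], [0.6292, 0.1761], [0.6358, 0.1768], [0.6535, 0.0904]]
navy [186, 248, 10, 11, 50] [189.9 253.2] [ 0.6177 -0.1644  0.004 ] [[0.6067, -0.1736], [0.6039, -0.1598], [0.6255, -0.1542], [0.6282, -0.1678]]
navy [302, 253, 17, 8, 36] [310.2 256.4] [0.6546 0.0705 0.004 ] [[0.6556, 0.0535], [0.6479, 0.0863], [0.654, 0.0874], [0.6617, 0.0547]]
navy [231, 262, 58, 20, 135] [258.6 272.5] [ 0.6764 -0.0317  0.004 ] [[0.6841, -0.0858], [0.6606, 0.0262], [0.6676, 0.0275], [0.6909, -0.0841]]
navy [192, 277, 19, 17, 132] [200.2 286.3] [ 0.691  -0.1433  0.004 ] [[0.6734, -0.1592], [0.669, -0.1297], [0.7005, -0.1226], [0.7047, -0.1517]]
```

View pics/crop.png

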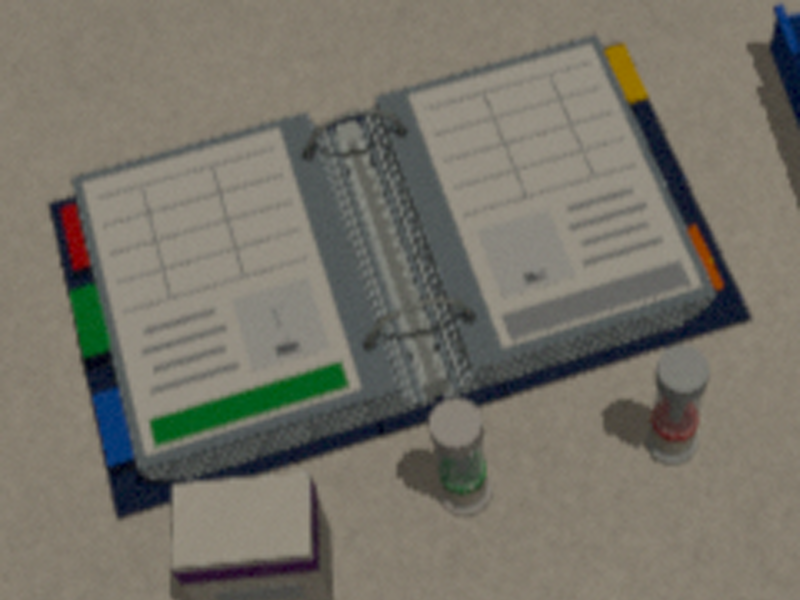

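View pics/crops.png

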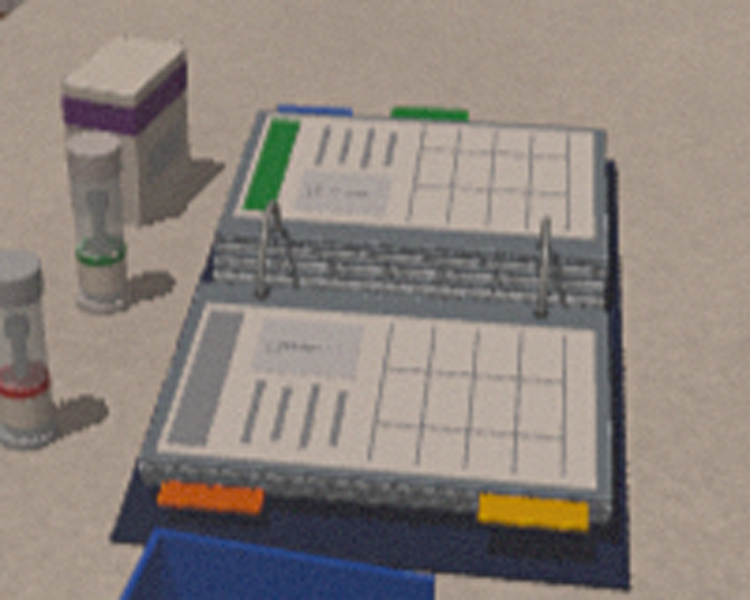

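```bash
python3 - <<'E'
from h import *
from scipy.optimize import least_squares
c=camera("scene"); s=camera("side")
k=3.3333
# crop px -> image ; known binder points
pts=[((52,203),(-112.5,-194,4)),((118,517),(112.5,-194,4)),((749,318),(112.5,194,4)),
 ((78,180),(-103,-172,35)),((595,40),(-103,172,35)),((90,321),(0,-180,35))]
obs=[];b=[]
for (u,v),p in pts:
    obs.append((160+(u+.5)/k-.5,140+(v+.5)/k-.5)); b.append(np.array(p)/1e3)
obs[-1]=(186.5,235.7)
obs.append((193.4,267.7)); b.append(np.array((70,-180,31.5))/1e3)
def W(x,p): 
    C,S=np.cos(x[2]),np.sin(x[2]); return np.array([x[0]+C*p[0]-S*p[1],x[1]+S*p[0]+C*p[1],p[2]])
f=lambda x:np.concatenate([proj(c,W(x,p))-o for p,o in zip(b,obs)])
r=least_squares(f,[.56,.01,.2],loss='soft_l1'); print(r.x,np.degrees(r.x[2]),r.fun.reshape(-1,2).round(1).tolist())
x=r.x
print("tab",W(x,(0,-.188,.0335)),"ring",W(x,(0,0,.0335)))
# independent check, side camera: tabs green
h=cv2.cvtColor(s["img"],cv2.COLOR_RGB2HSV); m=cv2.inRange(h,(50,120,50),(75,255,255)); n,l,st,ce=cv2.connectedComponentsWithStats(m)
for i in range(1,n):
    if st[i,4]>15: print(st[i],ce[i].round(1),ray(s,*ce[i],.035).round(4))
print("pred",proj(s,W(x,(0,-.180,.035))))
E
```

```text
[0.55795956 0.0129723  0.20911435] 11.981369908927459 [[-1.0, -0.1], [-0.4, 0.7], [1.6, 0.5], [-1.9, -0.8], [1.0, -2.7], [-0.0, 0.0], [0.4, -0.1]]
tab [ 0.59698716 -0.17093215  0.0335    ] ring [0.55795956 0.0129723  0.0335    ]
[365 189  20   3  39] [374.5 190. ] [ 0.5957 -0.1692  0.035 ]
[326 193  13  23 151] [332.  203.7] [ 0.663  -0.0761  0.035 ]
pred [373.89953837 191.1897047 ]
```

>>> play_rows(deltas=[[[0,-0.03,0.032,0.05],[0,-0.06,0.064,0.1],[0,-0.09,0.097,0.2],[0,-0.12,0.13,0.3],[0,-0.15,0.16,0.4],[0,-0.18,0.195,0.5],[0,-0.21,0.225,0.6],[0,-0.24,0.26,0.7],[0,-0.27,0.29,0.8],[0,-0.3,0.32,0.9]]], fingers=0, force=20)

```text
t: 1.35
tool_pos: [0.4205, 0.1761, 0.2314]
tcp_rot: [[0.0, 0.963, 0.27], [-0.0, 0.27, -0.963], [-1.0, 0.0, 0.0]]
contact_force: [1.0, 0.5, 0.2]
finger_gap: -0.0
```

```bash
cat >> h.py <<'E'
X=np.array([.558,.013,.2091])
def W(p): 
    C,S=np.cos(X[2]),np.sin(X[2]); return np.array([X[0]+C*p[0]-S*p[1],X[1]+S*p[0]+C*p[1],p[2]])
def goto(p,o=None):
    "deltas in tool axes to bring TCP to binder point p and jaws along binder x"
    o=o or get_obs(); R=o["tcp_rot"]; d=R.T@(W(p)-o["tool_pos"])
    y=R[:,1]; a=np.arctan2(y[1],y[0]); tw=(a-X[2]+np.pi/2)%np.pi-np.pi/2
    return d.round(4),round(tw,4)
def inb(o=None):
    o=o or get_obs(); d=o["tool_pos"]-np.array([X[0],X[1],0]);C,S=np.cos(X[2]),np.sin(X[2])
    f=o["contact_force"]
    return np.array([C*d[0]+S*d[1],-S*d[0]+C*d[1],d[2]]).round(4), "F",np.array([C*f[0]+S*f[1],-S*f[0]+C*f[1],f[2]]).round(2)
E
python3 -c "
from h import *
print(inb(),goto((0,-.235,.23)),get_obs()['t'],get_obs()['joints'])"
```

```text
(array([-0.1007,  0.1881,  0.2314]), 'F', array([1.07, 0.32, 0.25])) (array([0.0015, 0.0731, 0.4287]), np.float64(0.0648)) 1.35 [ 1.44118686e+01  1.43712490e+01  1.12012633e+02 -1.04627736e-02
  5.35941993e+01 -1.27259389e+00]
```

>>> play_rows(deltas=[[[0,0.008,0.047,0.01],[0,0.016,0.094,0.02],[0,0.024,0.141,0.03],[0,0.032,0.188,0.04],[0,0.04,0.235,0.05],[0,0.048,0.282,0.06],[0,0.056,0.329,0.065],[0,0.064,0.376,0.065],[0,0.073,0.42,0.065],[0,0.073,0.429,0.065]]])

```text
t: 2.35
tool_pos: [0.6079, -0.2213, 0.2308]
tcp_rot: [[0.001, 0.979, 0.205], [-0.001, 0.205, -0.979], [-1.0, 0.001, 0.001]]
contact_force: [-0.5, 0.8, -0.7]
finger_gap: -0.0
```

```bash
python3 - <<'E'
from h import *
print(inb(),goto((0,-.225,.018)),get_obs()['tcp_rot'].round(3).tolist())
for n in ["scene","side","wrist"]:
    c=camera(n); im=c["img"]
    if n=="scene": im=cv2.resize(im[120:340,120:410],(790,600))
    if n=="side": im=cv2.resize(im[60:280,280:560],(760,597))
    cv2.imwrite(f"pics/{n}1.png",im[:,:,::-1])
E
```

```text
(array([ 2.000e-04, -2.395e-01,  2.308e-01]), 'F', array([-0.32,  0.92, -0.69])) (array([ 0.2128, -0.0004, -0.0147]), np.float64(-0.0031)) [[0.001, 0.979, 0.205], [-0.001, 0.205, -0.979], [-1.0, 0.001, 0.001]]
```

View pics/scene1.png

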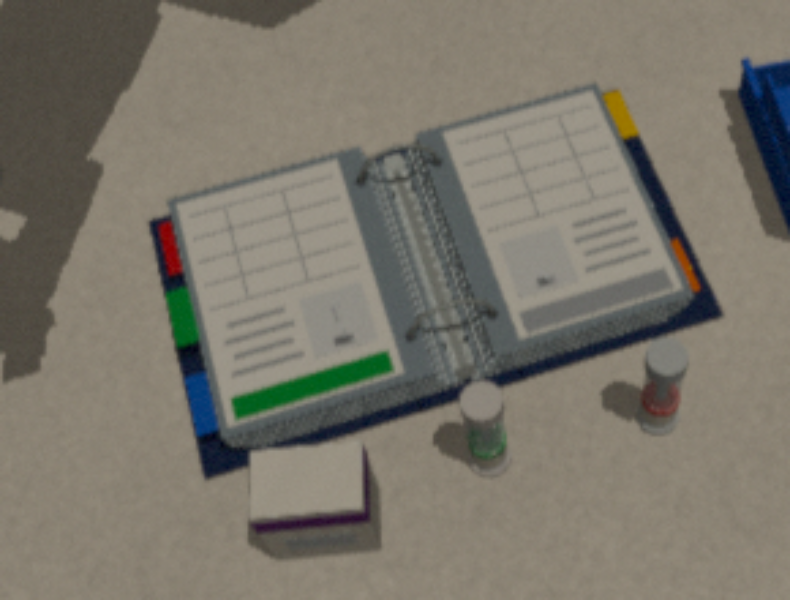

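View pics/side1.png

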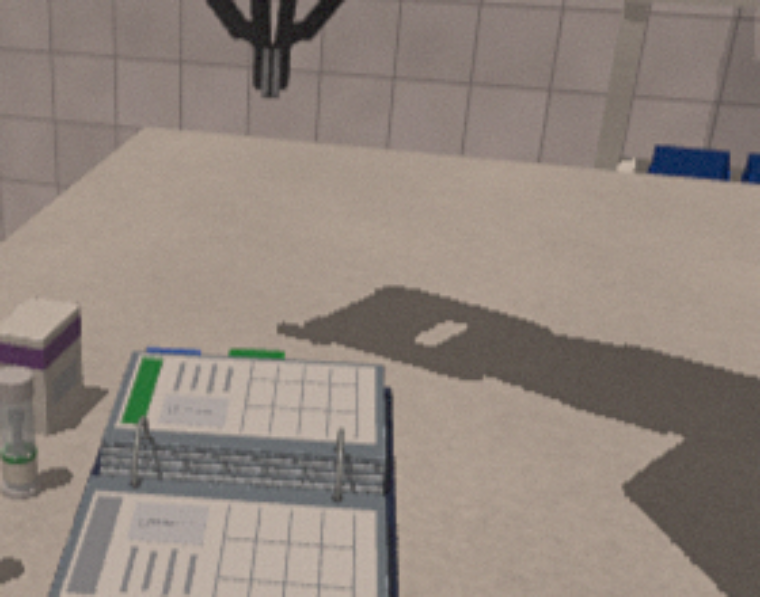

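View pics/wrist1.png

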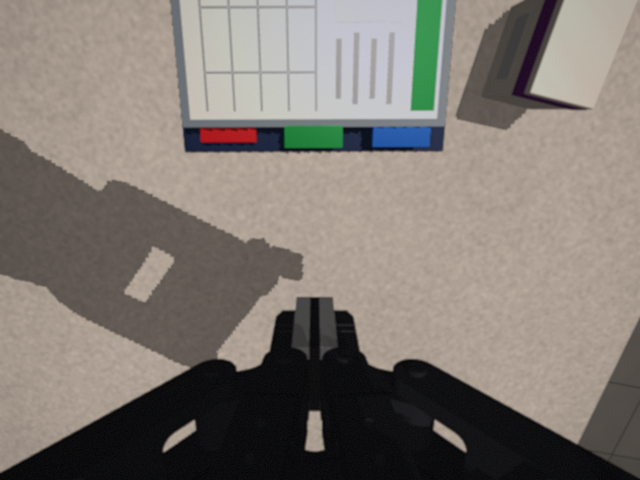

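The finger is lined up with the green tab: the wrist view has the tab centre at column 315, same as the finger. I'll descend outside the tab.

>>> play_rows(deltas=[[[0.04,0,-0.003,0],[0.08,0,-0.006,0],[0.11,0,-0.01,0],[0.14,0,-0.014,0],[0.165,0,-0.014,0],[0.185,0,-0.014,0],[0.2,0,-0.014,0],[0.21,0,-0.014,0],[0.214,0,-0.014,0],[0.214,0,-0.014,0]]])

```text
t: 3.5
tool_pos: [0.6034, -0.2031, 0.0172]
tcp_rot: [[-0.0, 0.978, 0.207], [0.001, 0.207, -0.978], [-1.0, -0.0, -0.001]]
contact_force: [0.5, -0.4, 0.1]
finger_gap: 0.0
```

```bash
python3 - <<'E'
from h import *
print(inb(),goto((0,-.205,.016)))
for n in ["scene","wrist"]:
    c=camera(n); im=c["img"]
    if n=="scene": im=cv2.resize(im[150:300,120:320],(800,600),interpolation=cv2.INTER_CUBIC)
    cv2.imwrite(f"pics/{n}2.png",im[:,:,::-1])
E
```

```text
(array([-0.0004, -0.2209,  0.0172]), 'F', array([ 0.38, -0.44,  0.11])) (array([ 0.0012,  0.0004, -0.0159]), np.float64(-0.0009))
```

View pics/scene2.png

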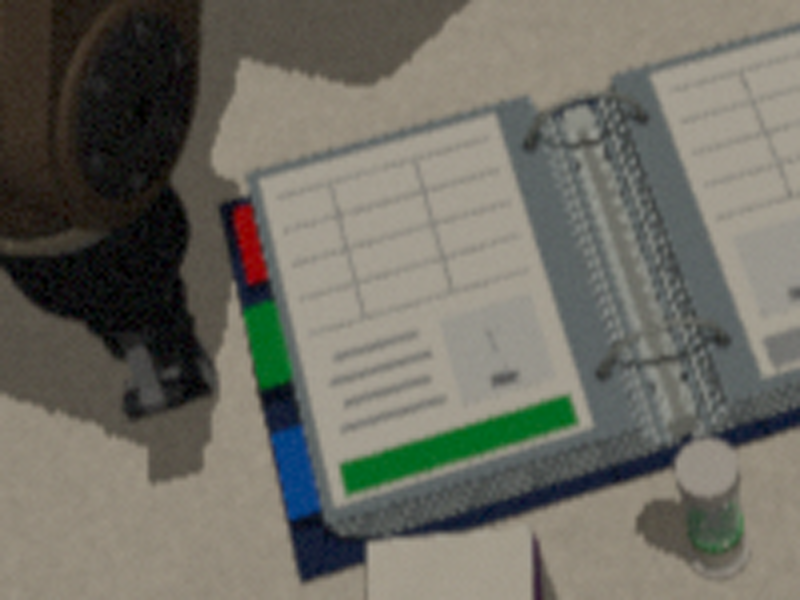

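View pics/wrist2.png

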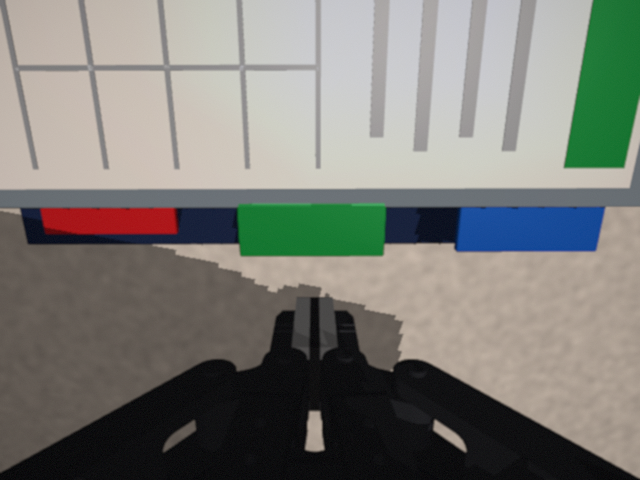

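>>> play_rows(deltas=[[[0,0,-0.005,0],[0,0,-0.01,0],[0,0,-0.013,0],[0,0,-0.016,0],[0,0,-0.018,0],[0,0,-0.019,0],[0,0,-0.02,0],[0,0,-0.021,0],[0,0,-0.022,0],[0,0,-0.022,0]]])

```text
t: 4.6
tool_pos: [0.5996, -0.183, 0.0181]
tcp_rot: [[0.002, 0.978, 0.206], [-0.001, 0.206, -0.978], [-1.0, 0.002, 0.002]]
contact_force: [0.6, -7.1, -0.3]
finger_gap: 0.0001
```

```bash
python3 - <<'E'
from h import *
for i in range(3): 
  print(inb()); c=camera("wrist")
cv2.imwrite("pics/wrist3.png",c["img"][:,:,::-1])
E
```

```text
(array([ 0.    , -0.2004,  0.0181]), 'F', array([-0.91, -7.05, -0.3 ]))
(array([ 0.    , -0.2004,  0.0181]), 'F', array([-0.04, -6.84, -0.21]))
(array([-0.    , -0.2004,  0.018 ]), 'F', array([-0.47, -7.16,  0.08]))
```

View pics/wrist3.png

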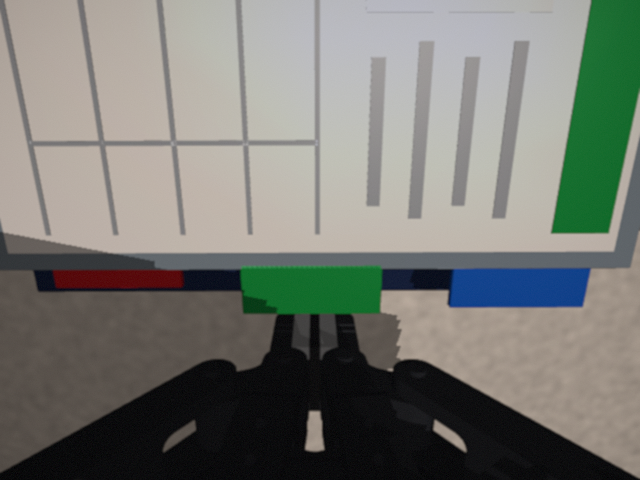

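>>> play_rows(deltas=[[[0,0,-0.0012,0],[0,0,-0.0012,0],[-0.002,0,-0.0012,0],[-0.004,0,-0.0012,0],[-0.006,0,-0.0013,0],[-0.008,0,-0.0014,0],[-0.01,0,-0.0015,0],[-0.012,0,-0.0016,0],[-0.012,0,-0.0016,0],[-0.012,0,-0.0016,0]]])

```text
t: 5.75
tool_pos: [0.5996, -0.1827, 0.0303]
tcp_rot: [[0.003, 0.979, 0.206], [-0.003, 0.206, -0.979], [-1.0, 0.003, 0.003]]
contact_force: [0.1, -7.3, -0.5]
finger_gap: 0.0
```

```bash
python3 - <<'E'
from h import *
print(inb())
c=camera("wrist")
cv2.imwrite("pics/wrist4.png",c["img"][:,:,::-1])
c=camera("side")
cv2.imwrite("pics/side4.png",cv2.resize(c["img"][100:250,290:490],(800,600),interpolation=cv2.INTER_CUBIC)[:,:,::-1])
E
```

```text
(array([ 1.00e-04, -2.00e-01,  3.03e-02]), 'F', array([-1.39, -7.19, -0.46]))
```

View pics/wrist4.png

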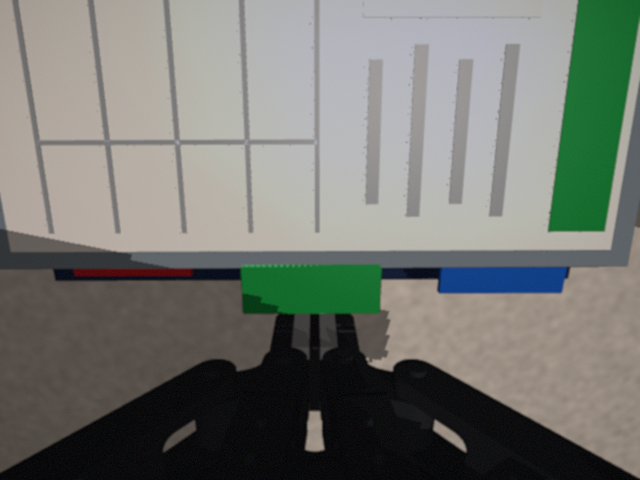

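View pics/side4.png

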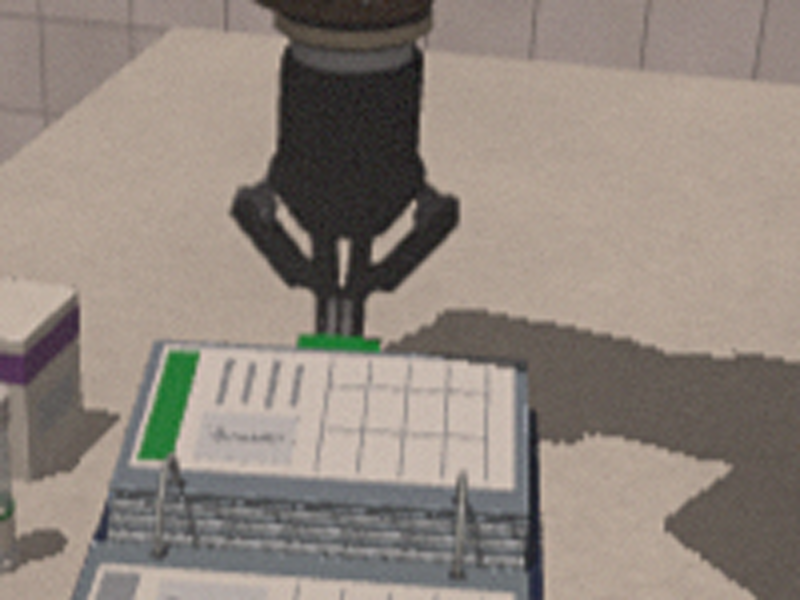

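The leaf is following the finger: the tab stays fixed in the wrist view while the blue tab recedes. I'll continue along the arc with less pressure.

>>> play_rows(deltas=[[[-0.002,0,-0.0008,0],[-0.005,0,-0.0012,0],[-0.008,0,-0.0015,0],[-0.012,0,-0.002,0],[-0.016,0,-0.0025,0],[-0.02,0,-0.0031,0],[-0.024,0,-0.0039,0],[-0.027,0,-0.0045,0],[-0.03,0,-0.0051,0],[-0.03,0,-0.0051,0]]])

```text
t: 6.85
tool_pos: [0.5987, -0.1783, 0.061]
tcp_rot: [[0.004, 0.979, 0.206], [-0.004, 0.206, -0.979], [-1.0, 0.003, 0.005]]
contact_force: [-1.1, -6.0, 0.4]
finger_gap: -0.0004
```

```bash
python3 - <<'E'
from h import *
print(inb())
c=camera("wrist")
cv2.imwrite("pics/wrist5.png",c["img"][:,:,::-1])
E
```

```text
(array([ 1.000e-04, -1.955e-01,  6.100e-02]), 'F', array([-2.29, -5.64,  0.38]))
```

View pics/wrist5.png

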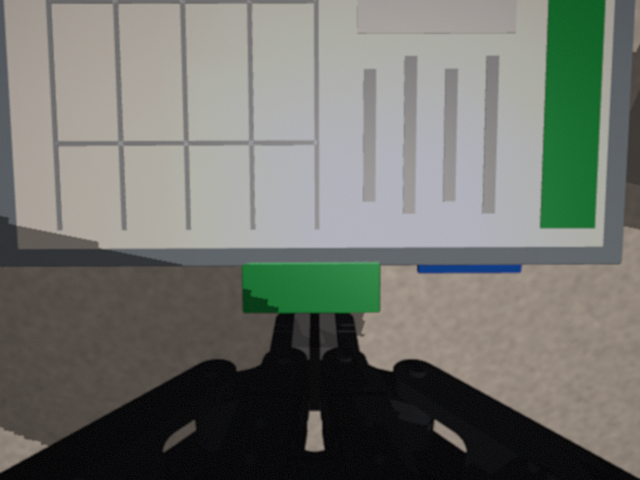

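>>> play_rows(deltas=[[[-0.0053,0,-0.0018,0],[-0.0107,0,-0.0034,0],[-0.0161,0,-0.005,0],[-0.0214,0,-0.0069,0],[-0.0267,0,-0.0089,0],[-0.0319,0,-0.0111,0],[-0.037,0,-0.0134,0],[-0.0421,0,-0.0159,0],[-0.0471,0,-0.0185,0],[-0.0471,0,-0.0185,0]]])

```text
t: 7.9
tool_pos: [0.5949, -0.1603, 0.1091]
tcp_rot: [[0.006, 0.978, 0.206], [-0.005, 0.206, -0.978], [-1.0, 0.005, 0.006]]
contact_force: [-1.3, -6.2, 3.9]
finger_gap: -0.0004
```

```bash
python3 - <<'E'
from h import *
print(inb())
c=camera("wrist")
cv2.imwrite("pics/wrist6.png",c["img"][:,:,::-1])
E
```

```text
(array([ 1.000e-04, -1.772e-01,  1.091e-01]), 'F', array([-2.53, -5.77,  3.88]))
```

View pics/wrist6.png

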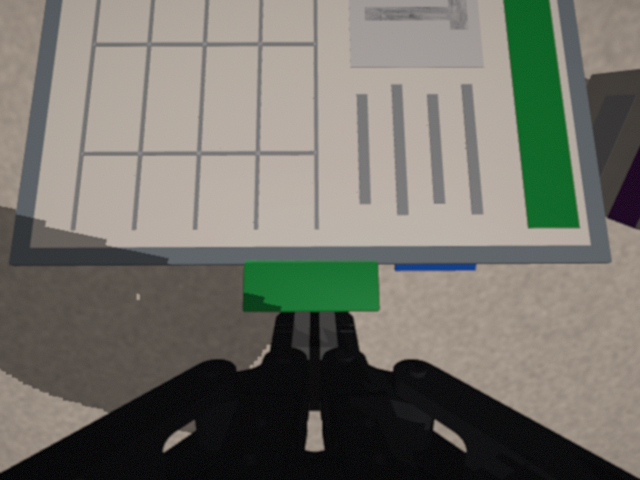

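>>> play_rows(deltas=[[[-0.005,0,-0.0026,0],[-0.0098,0,-0.0054,0],[-0.0146,0,-0.0085,0],[-0.0192,0,-0.0117,0],[-0.0237,0,-0.015,0],[-0.0282,0,-0.0185,0],[-0.0325,0,-0.0221,0],[-0.0367,0,-0.0259,0],[-0.0409,0,-0.0297,0],[-0.0409,0,-0.0297,0]]])

```text
t: 8.95
tool_pos: [0.5886, -0.1306, 0.1501]
tcp_rot: [[0.006, 0.978, 0.207], [-0.005, 0.207, -0.978], [-1.0, 0.005, 0.006]]
contact_force: [0.7, -3.5, 2.4]
finger_gap: -0.0001
```

```bash
python3 - <<'E'
from h import *
print(inb())
c=camera("wrist")
cv2.imwrite("pics/wrist7.png",c["img"][:,:,::-1])
E
```

```text
(array([ 1.000e-04, -1.468e-01,  1.501e-01]), 'F', array([ 0.01, -3.57,  2.43]))
```

View pics/wrist7.png

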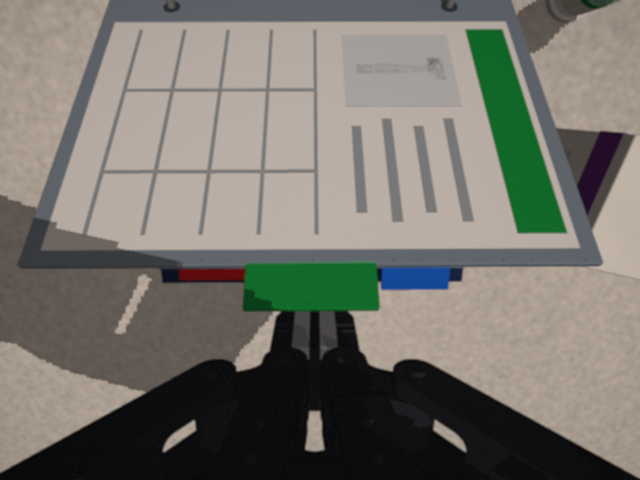

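>>> play_rows(deltas=[[[-0.0053,0,-0.0053,0],[-0.0104,0,-0.0109,0],[-0.0152,0,-0.0166,0],[-0.0198,0,-0.0226,0],[-0.0242,0,-0.0287,0],[-0.0283,0,-0.035,0],[-0.0322,0,-0.0414,0],[-0.0358,0,-0.048,0],[-0.0392,0,-0.0547,0],[-0.0392,0,-0.0547,0]]])

```text
t: 10.0
tool_pos: [0.577, -0.0763, 0.1891]
tcp_rot: [[0.006, 0.978, 0.207], [-0.005, 0.208, -0.978], [-1.0, 0.005, 0.006]]
contact_force: [0.2, 0.0, 0.1]
finger_gap: -0.0004
```

```bash
python3 - <<'E'
from h import *
print(inb())
c=camera("wrist")
cv2.imwrite("pics/wrist8.png",c["img"][:,:,::-1])
E
```

```text
(array([ 1.000e-04, -9.130e-02,  1.891e-01]), 'F', array([ 0.19, -0.03,  0.11]))
```

View pics/wrist8.png

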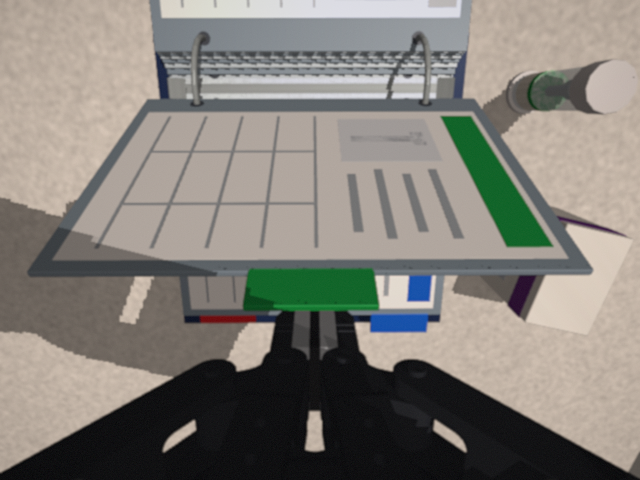

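>>> play_rows(deltas=[[[-0.003,0,-0.01,0],[-0.006,0,-0.021,0],[-0.009,0,-0.032,0],[-0.011,0,-0.043,0],[-0.013,0,-0.054,0],[-0.014,0,-0.065,0],[-0.015,0,-0.076,0],[-0.016,0,-0.087,0],[-0.016,0,-0.098,0],[-0.016,0,-0.108,0]]])

```text
t: 11.05
tool_pos: [0.5544, 0.03, 0.2042]
tcp_rot: [[0.006, 0.978, 0.207], [-0.005, 0.207, -0.978], [-1.0, 0.005, 0.006]]
contact_force: [0.1, 0.5, 0.7]
finger_gap: 0.0003
```

```bash
python3 - <<'E'
from h import *
print(inb())
for n in ["wrist","side"]:
    c=camera(n)
    cv2.imwrite(f"pics/{n}9.png",c["img"][:,:,::-1])
E
```

```text
(array([-0.    ,  0.0174,  0.2042]), 'F', array([0.2 , 0.5 , 0.74]))
```

View pics/wrist9.png

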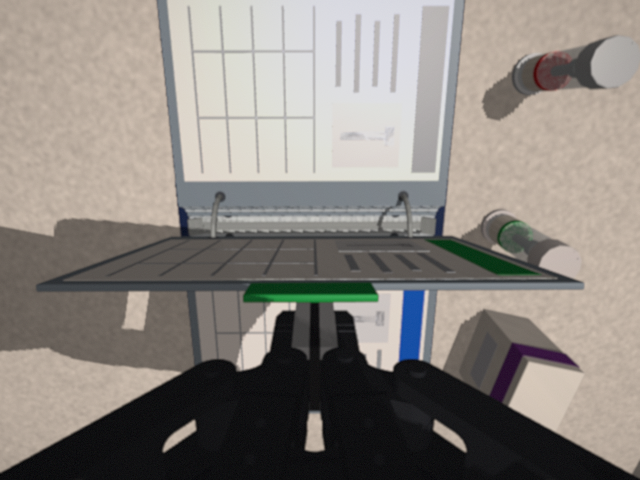

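View pics/side9.png

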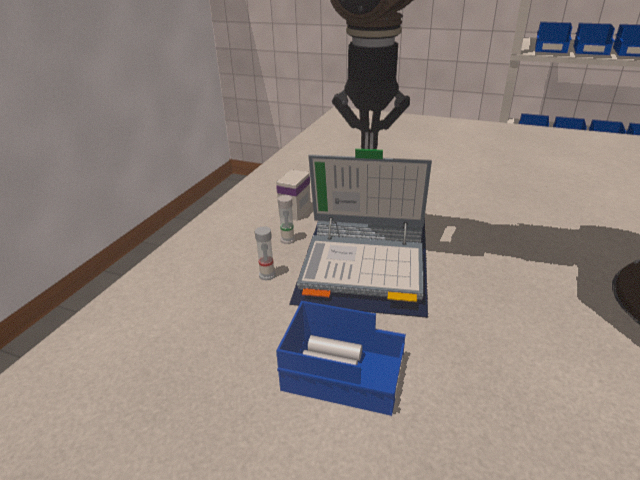

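The leaf is roughly upright, so I'll push on past it.

>>> play_rows(deltas=[[[0,0,-0.01,0],[0,0,-0.02,0],[0,0,-0.03,0],[0,0,-0.04,0],[0,0,-0.05,0],[0,0,-0.06,0],[0,0,-0.06,0],[0,0,-0.06,0],[0,0,-0.06,0],[0,0,-0.06,0]]])

```text
t: 12.15
tool_pos: [0.5419, 0.0885, 0.2038]
tcp_rot: [[0.006, 0.978, 0.208], [-0.005, 0.208, -0.978], [-1.0, 0.005, 0.006]]
contact_force: [0.1, 0.3, 0.1]
finger_gap: -0.0001
```

```bash
python3 - <<'E'
from h import *
print(inb())
for n in ["wrist","side"]:
    c=camera(n)
    cv2.imwrite(f"pics/{n}10.png",c["img"][:,:,::-1])
E
```

```text
(array([-1.000e-04,  7.720e-02,  2.038e-01]), 'F', array([0.12, 0.27, 0.09]))
```

View pics/wrist10.png

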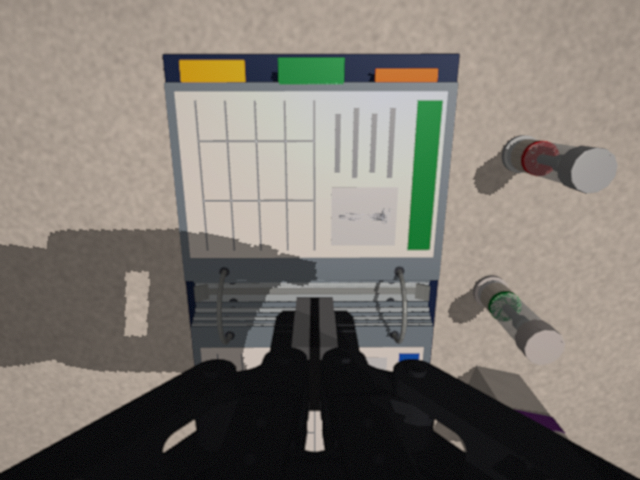

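View pics/side10.png

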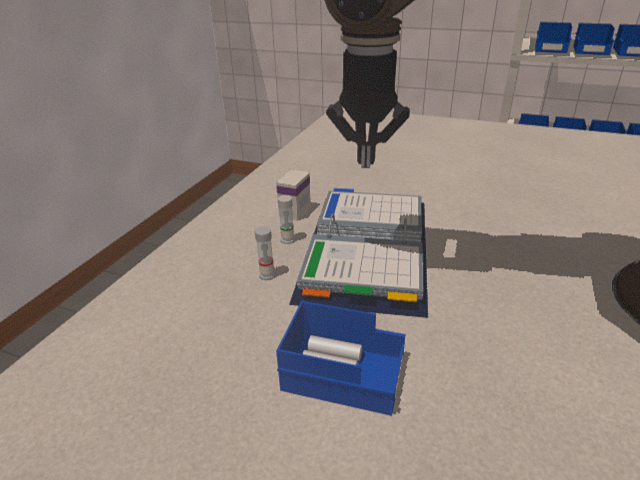

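The leaf has fallen onto the left stack; its green tab is now at about (357,290) in the side view. I'll retreat upward and check flatness and shifts.

>>> play_rows(deltas=[[[-0.01,0,0,0],[-0.02,0,0,0],[-0.04,0,0,0],[-0.06,0,0,0],[-0.06,0,0,0],[-0.06,0,0,0],[-0.06,0,0,0],[-0.06,0,0,0],[-0.06,0,0,0],[-0.06,0,0,0]]])

```text
t: 13.25
tool_pos: [0.5414, 0.0889, 0.2634]
tcp_rot: [[0.005, 0.978, 0.208], [-0.005, 0.208, -0.978], [-1.0, 0.004, 0.006]]
contact_force: [-0.9, 0.5, 0.2]
finger_gap: 0.0002
```

```bash
python3 - <<'E'
from h import *
print(inb())
a=cv2.imread("pics/side0.png")[:,:,::-1]
P={}
for n in ["scene","side"]:
    c=camera(n); h=cv2.cvtColor(c["img"],cv2.COLOR_RGB2HSV)
    h0=cv2.cvtColor(cv2.imread(f"pics/{n}0.png"),cv2.COLOR_BGR2HSV)
    for nm,lo,hi in [("green",(50,120,50),(75,255,255)),("orange",(6,180,120),(18,255,255)),("yellow",(22,180,120),(32,255,255)),("red",(0,150,100),(5,255,255)),("blue",(104,180,100),(115,255,255)),("purple",(125,60,40),(155,255,255))]:
        for t,H in(("before",h0),("now",h)):
            k,l,s,ce=cv2.connectedComponentsWithStats(cv2.inRange(H,lo,hi))
            print(n,nm,t,[(s[i,4].item(),ce[i].round(1).tolist()) for i in range(1,k) if s[i,4]>20])
    print(n,"pred tab",proj(c,W((0,.18,.035))),"if 0.06rad",proj(c,W((0,.18,.046))))
    cv2.imwrite(f"pics/{n}11.png",c["img"][:,:,::-1])
E
```

```text
(array([-0.0005,  0.0777,  0.2634]), 'F', array([-0.8 ,  0.66,  0.22]))
scene green before [(176, [186.5, 235.6]), (422, [233.9, 260.7])]
scene green now [(142, [359.1, 184.8]), (376, [338.6, 228.6])]
scene orange before [(46, [371.1, 216.8])]
scene orange now [(37, [371.7, 216.9])]
scene yellow before [(101, [347.3, 161.4])]
scene yellow now [(91, [347.7, 161.4])]
scene red before [(44, [181.9, 209.5])]
scene red now [(42, [182.9, 210.9])]
scene blue before [(27, [395.7, 148.0]), (347, [418.0, 157.0]), (154, [193.4, 267.7])]
scene blue now [(30, [395.9, 148.6]), (356, [417.7, 156.8]), (365, [234.6, 261.5]), (181, [194.1, 267.4])]
scene purple before [(135, [235.8, 310.1])]
scene purple now [(129, [234.2, 310.9])]
scene pred tab [359.96070189 184.93714816] if 0.06rad [360.29852477 181.81107026]
side green before [(39, [374.5, 190.0]), (155, [332.0, 203.7])]
side green now [(299, [314.5, 259.2]), (194, [357.9, 289.3])]
side orange before [(160, [315.8, 292.1])]
side orange now [(163, [315.6, 292.3])]
side yellow before []
side yellow now []
side red before []
side red now []
side blue before [(40, [538.9, 45.9]), (35, [565.3, 47.2]), (40, [579.8, 48.0]), (38, [607.4, 49.0]), (38, [622.2, 50.4]), (34, [385.4, 332.3]), (1064, [378.9, 370.2])]
side blue now [(56, [539.2, 45.6]), (54, [564.9, 46.6]), (51, [579.9, 48.1]), (49, [607.3, 48.8]), (60, [622.6, 49.8]), (32, [385.8, 332.3]), (24, [401.4, 349.5]), (1046, [378.0, 371.1])]
side purple before [(184, [291.3, 189.1])]
side purple now [(197, [292.0, 188.9])]
side pred tab [357.03030776 290.47169326] if 0.06rad [357.15748707 285.01985537]
```

View pics/scene11.png

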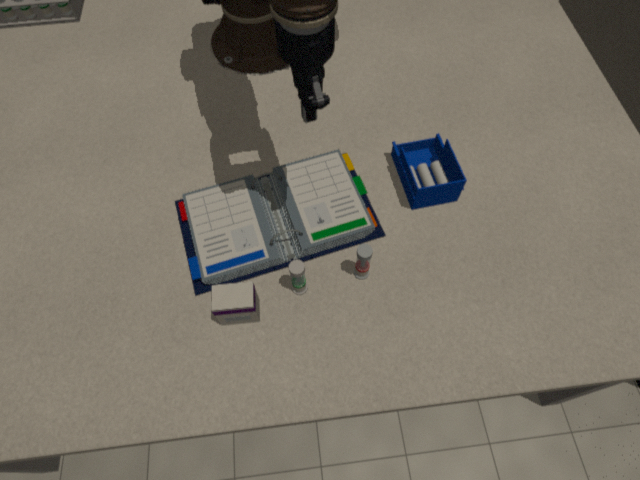

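View pics/side11.png

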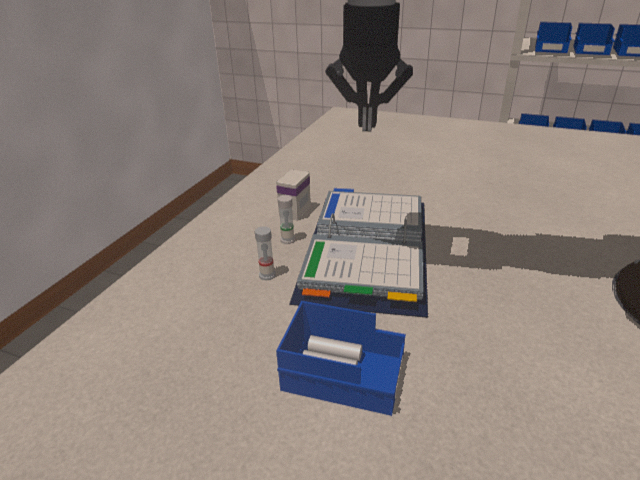

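In both views the leaf lies flat on the left, the blue-tabbed leaf is still on the right, and nothing else has visibly moved. I'm handing in.

```bash
python3 -c "
from rig import *
print(hand_in())"
```

```text
the job is handed in; nothing more can be done
None
```

The green-tabbed leaf is turned over and lies flat on the left-hand stack. I handed the job in at about 13.4 s of the 40 s allowed; `hand_in()` gave no verdict.

- **How it was done:** the tool only points straight down, so a finger could not reach beneath the tab. I pressed the shut fingers lightly against the tab's outer edge, and friction lifted the leaf. I then followed the arc, pushed past upright, let the leaf fall and drew the arm back up. The leaf was never gripped.
- **Force:** the highest reading was about 7.5 N. I only read it at the end of each one-second move, so brief peaks in between were not measured.
- **Leaf flat:** the green tab is within about 1 pixel of where a flat leaf puts it, in both cameras. The 3.08 rad limit would show as an offset of about 3 to 5 pixels.
- **Nothing else disturbed:** the blue-tabbed leaf is still on the right. The binder's other tabs are within about 2 pixels of their start, and the bin and carton within about 2. I checked the two tubes only by eye; they stand upright where they were.
- **Robot clear:** the fingertips ended about 0.26 m above the counter, with only sensor noise (about 1 N) on the force reading.

No check failed or disagreed.

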